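# Seat the feed comb of the vegetable turner and lock it

### The job

Put the brass feed comb back on the hand-cranked vegetable turner: set it teeth down into the pocket of the white carriage, and ease it and the carriage along the feed screw until the teeth drop into the thread. Press it down gently to make sure that its flange sits flat on the carriage, then swing the keeper with the red knob right over the flange and let go. Never force the comb against the screw, and leave the other things alone.

Things in the scene. Friction and masses are not known exactly. Their poses are not given: they have to be found in the camera images.
- comb_tab (a point): Finger tab of the loose brass feed comb (about 150 g), which starts standing on its teeth on the white board (board top z = 0.016). Comb: long along y, z up, same when turned half round. The tab is 22 mm (y) by 10 mm (x) and rises 36 mm above the flange; grip it across the 10 mm. The point: on its axis, 12 mm below the tab's top, 24 mm above the flange's top, 48 mm above the tooth tips.
- comb_teeth (a point): Middle of the comb's row of tooth tips, at its underside. Six teeth with flat tips, 5 mm long, 4 mm wide, 10 mm thick (x), 12 mm apart along y (at +-6, +-18, +-30 mm). Above them a body 76 (y) by 12 (x) by 14 mm high, then a flange 88 by 24 mm, 5 mm thick, then the tab.
- pocket (a point): Centre of the mouth of the slot in the white carriage, level with its flat top (z = 0.0776); moves with it. y runs along the feed screw, z up, x away from the robot. The slot, 79 mm (y) by 15 mm (x), opens to the screw's crests 14.6 mm below. Comb seated, flange flat on the carriage: comb_tab 29 mm above this point; teeth riding on the crests: 33.4 mm above. Either way round fits.
- carriage (a joint): Place of the carriage along the screw, 0 to 0.06 m, growing to the pocket's +y. It slides on two rods (1.5 N friction), free until the comb's teeth are in the thread; then only about 3 mm of play.
- thread (a point): On the screw's axis below the pocket (29.6 mm down), riding with the carriage, NOT with the thread. Screw: 30 mm across, pitch 12 mm, grooves 5.5 mm wide at the mouth, 4.5 mm at the root, 5.5 mm deep. It stays put, but how far it was cranked round is not measured: its grooves are not in line with the teeth at first, so the teeth drop in up to 6 mm to either side; find it by feel or by eye.
- keeper_knob (a point): Red knob of the keeper, a flat steel turn button on the carriage. 11 mm across, it spans 12 to 29 mm above the carriage's top; the point is on its axis, 20 mm above the top and 26 mm from the pivot. The bar is 5 mm thick, its underside 7 mm above the carriage, so it clears the flange only when the comb is fully down, else it strikes it.
- keeper_pivot (a point): Upright pivot of the keeper, at the level of the carriage's top, 56 mm from the pocket's centre towards the pocket's +y; its cap ends 16 mm above the top. Open, the knob lies to the pocket's +x of it; shut, to the pocket's -y, 30 mm from the pocket's centre.
- keeper (a joint): Keeper angle: 0 points to the pocket's +x (open), 1.571 (end stop) to its -y (shut over the flange). It grows clockwise seen from above, takes about 1 N at the knob, and stays where it is left.
- turner: The vegetable turner, fixed on the worktop: white base 210 by 310 mm, feed screw, rods, white carriage; trough and upright blade plate (105 mm high) on the side away from the robot; hand wheel 86 mm across at its +y end. Origin on the worktop below the screw, half-way between the bearings; y along the screw.
- weight: Grey metal check weight with a knob, 43 mm across, 52 mm high, standing left of the turner; bystander. Origin at the centre of its underside.

How it is judged:
By the outcome, as a careful person would: the job done as asked, in the order asked, and still so for the second after the job is handed in, with the robot touching nothing.
It also fails if it takes over 64 s, if anything falls off the work surface, if the arm or the gripper's body presses on something with over 40 N, if the wrist force passes 120 N, or if a joint passes its speed limit or range.

### The arm

A 6-joint arm with a two-finger parallel gripper is mounted at the origin on a cart in front of the work surface, level with it; the furniture and walls round the work are solid. World frame = base frame: x ahead of the robot, y to its left, z up, the work surface at z = 0. Lengths are in mm, angles in degrees, forces in N, time in s.
With the tool pointing down it reaches from about 300 to 850 mm from the base axis. Payload 4.2 kg.
Tool frame: the origin (TCP) lies midway between the tips of the shut fingers; the grasp point (between the pads) lies 19 mm behind it; z points along the fingers, y is the direction in which the jaws open and shut (so a half turn about z gives the same grasp; the last joint's range is limited). The gripper opens to 91 mm and grips with 3 to 60 N. Pads are 32 mm wide; open, the fingers measure 118 mm over their backs; the gripper's body (76 mm by 178 mm) begins 60 mm behind the grasp point.
Start: joints at [-77.464, 18.312, 89.639, -0, 72.044, -1.146], TCP at [136.011, -558.699, 213.976] pointing down, gripper open.
Joint ranges: [-177.97, 177.97], [-48.28, 115.42], [12.27, 149.76], [-77.06, 257.06], [2.81, 150.46], [-146.56, 146.56]. Speed limits (degrees/s): [147.25, 147.25, 180, 180, 180, 180].

### API

Orientations are given as [roll, pitch, yaw] about the fixed x, y, z axes, in that order (R = Rz(yaw) Ry(pitch) Rx(roll)).
In Python, from workcell import env gives the robot as it stands.
- The arm moves only by the shell command python3 -m jog 'ROWS' [FORCE]. ROWS is JSON, a list of rows, each an object of numbers: "dx", "dy", "dz": the shift along the world's x, y, z in m; "wx", "wy", "wz": the turn, a rotation vector about the world's x, y, z in rad; "grip": the gripper's target within -1 to 1 (shut at 1, half-way at 0, fully open at -1). In form: [{"dx": .., "dy": .., "dz": .., "wx": .., "wy": .., "wz": .., "grip": ..}, ...]. A call has 1 to 10 rows; each row shifts and turns the commanded pose from where the row before left it; what a row does not reach is not made up. A row lasts 1/10 s, in which the tool goes at most 50 mm and 8.59 degrees, less where a joint would pass 70% of its speed; a pose out of reach is approached as far as the arm can. A call with a gripper value outside its range is refused whole. The fingers move at their own pace and stop on an object; FORCE is the grip in N (left out, the last holds). Time passes only in rows, so rows that do not move let the fingers close. It gives the time, the measured TCP pose, the force and the opening at its end, in the units of the state.
- env.state(): the state, without advancing time (a new reading comes with each control period).
- env.grab_frame(name): name is "scene" or "top"; returns the picture (420x560x3 uint8, red, green, blue); there is no depth.
- env.get_calibration(name): a dict with "fx", "fy", "cx", "cy" (pixels), "R" (3x3) and "t" (3): a world point X has camera coordinates R X + t. Camera axes: x right, y down, z forward; pixel columns grow to the right and rows downward; lengths in mm; the calibration is good to about 2 mm. A picture is of the moment at which its call begins. get_calibration takes no time and is no camera call.
- env.job_done(): hands the job in, once; it reports no verdict.
The state is a dict: "time_s": time; "qpos": joint angles; "qvel": joint speeds; "effort": joint torques, N m; "ee_pos": TCP position; "ee_rot": TCP orientation; "force": force on the tool from outside, world axes, zero at the start; "torque": the same for the moment, N m; "gripper_width": finger opening in mm.
Only numpy, scipy, OpenCV 4.12 (cv2) and the standard library are available. Lean on these libraries where they do the work, as an engineer would, in place of code of your own. Each camera call takes 0.05 s, during which the arm holds its last target. There are 200 camera calls.

## Working session

There is one attempt and no reset: what is moved stays moved. The work goes in short steps, Python scripts to look and compute and a shell command to move; the robot and the scene stay as the last step left them, time stands still between calls to the robot, and variables do not carry over. Pictures are saved under pics/ and viewed, about 8 in all and at most 12, crops included, and the job is handed in when it is done.

```bash
mkdir -p pics
cat > h.py <<'E'
import numpy as np, cv2
from workcell import env
def shot(cam,name,crop=None,s=1):
    im=env.grab_frame(cam)[:,:,::-1]
    cv2.imwrite('pics/'+name+'_full.png',im)
    if crop: x0,y0,x1,y1=crop; im=im[y0:y1,x0:x1]
    cv2.imwrite('pics/'+name+'.png',cv2.resize(im,None,fx=s,fy=s,interpolation=cv2.INTER_CUBIC))
def ray(cam,u,v,z):
    c=env.get_calibration(cam);R=np.array(c['R']);t=np.array(c['t'])
    C=-R.T@t; d=R.T@np.array([(u-c['cx'])/c['fx'],(v-c['cy'])/c['fy'],1])
    return C+d*(z-C[2])/d[2]
def pix(cam,X):
    c=env.get_calibration(cam);p=np.array(c['R'])@np.array(X)+np.array(c['t'])
    return c['fx']*p[0]/p[2]+c['cx'],c['fy']*p[1]/p[2]+c['cy']
E
python3 - <<'E'
from h import *
shot('top','t0',None,1.4);shot('scene','s0',None,1.4)
for c in('top','scene'):
    k=env.get_calibration(c);print(c,k['fx'],-np.array(k['R']).T@k['t'],np.round(k['R'],2).tolist())
print(env.state())
E
```

```text
top 517.4543496230098 [ 332.48520856   88.99982978 1482.18808033] [[0.01, -1.0, 0.0], [-0.99, -0.01, -0.1], [0.1, -0.0, -0.99]]
scene 441.45107131445536 [-215.61585687  769.51116448 1014.54865969] [[-0.7, -0.71, -0.01], [-0.49, 0.49, -0.72], [0.52, -0.5, -0.69]]
{'time_s': 0.1, 'qpos': array([-7.74641298e+01,  1.83474934e+01,  8.96990793e+01,  1.91602941e-03,
        7.20421848e+01, -1.14602448e+00]), 'qvel': array([-0.06143573, -0.15320245, -0.17437729,  0.10997915, -0.06716547,
        0.04462528]), 'effort': array([ 7.23930066e-05, -4.13334382e+01, -2.32510042e+01,  7.28816539e-02,
        4.21886018e-02, -6.08802429e-05]), 'ee_pos': array([ 135.92009716, -558.25242257,  213.21147935]), 'ee_rot': array([-1.79911297e+02, -3.59660645e-03,  1.36812998e+01]), 'force': array([-0.08563142,  0.02022113, -0.59774447]), 'torque': array([-0.0558236 , -0.02293106, -0.00890592]), 'gripper_width': 90.98103285911196}
```

View pics/t0.png

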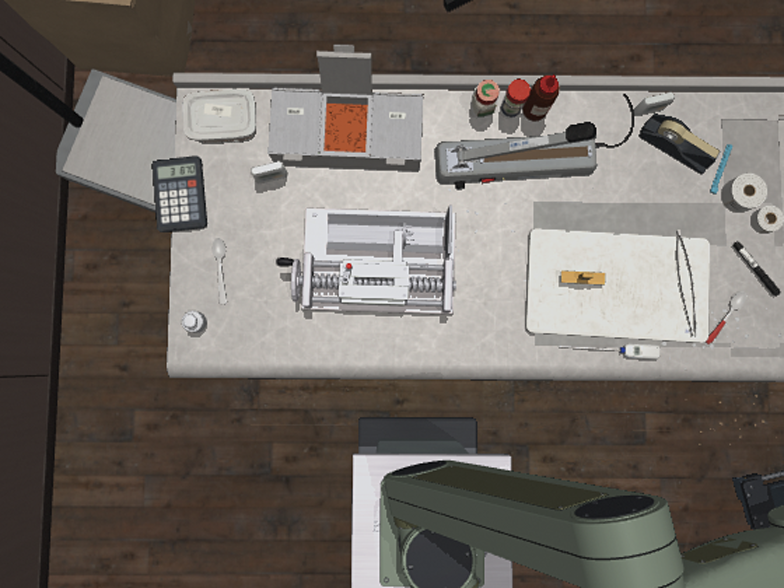

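View pics/s0.png

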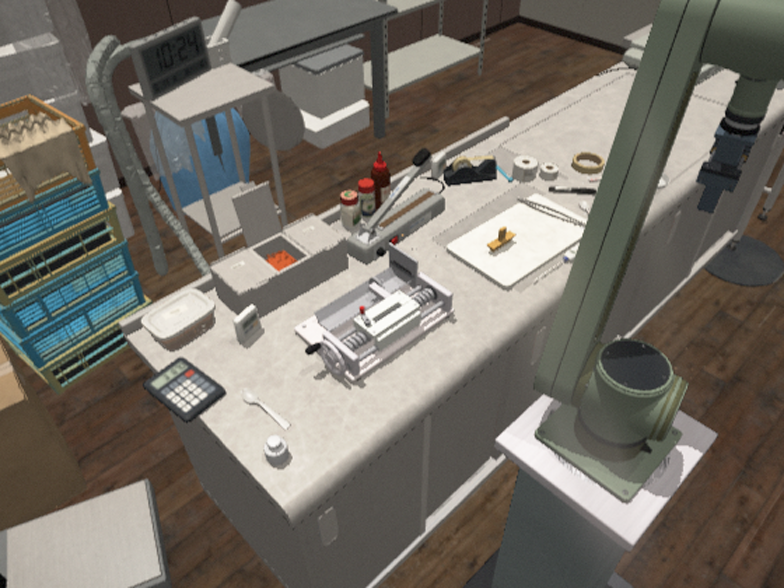

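Run:
```python
from h import *
t=cv2.imread('pics/t0_full.png');s=cv2.imread('pics/s0_full.png')
R=lambda a,f:cv2.resize(a,None,fx=f,fy=f,interpolation=cv2.INTER_CUBIC)
A=R(t[170:230,200:330],6); B=R(t[183:215,385:450],6); C=R(s[155:187,330:395],6)
cv2.imwrite('pics/c1.png',np.vstack([A,np.hstack([B,C])]))
D=R(s[175:275,215:330],6); cv2.imwrite('pics/c2.png',D)
```

```text
(no output)
```

View pics/c1.png

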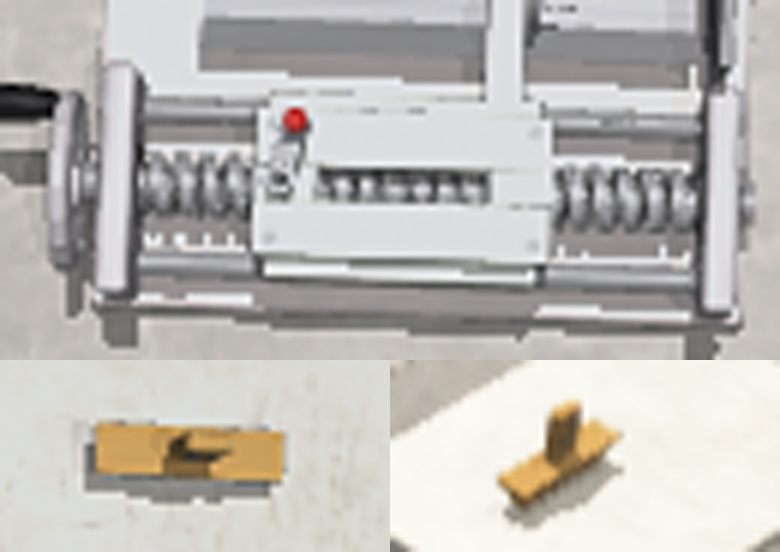

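View pics/c2.png

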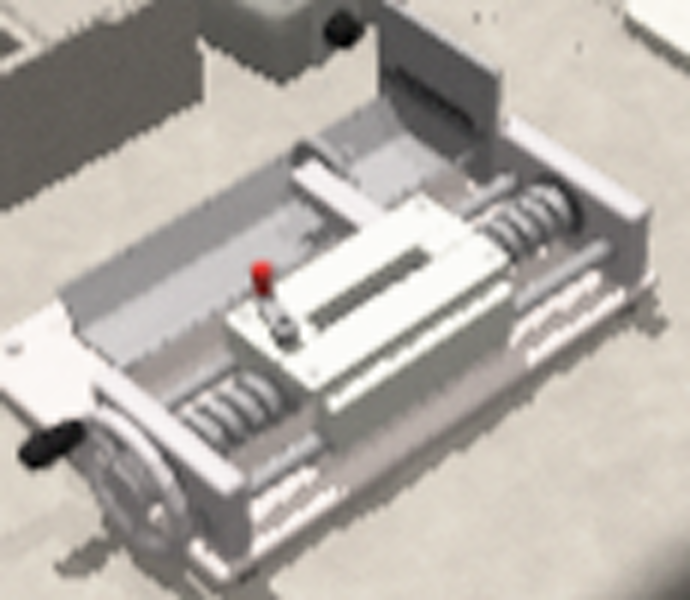

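Run:
```python
from h import *
A=lambda x,y,z:ray('top',200+(x+.5)/6-.5,170+(y+.5)/6-.5,z)
B=lambda x,y,z:ray('top',385+(x+.5)/6-.5,183+(y-360+.5)/6-.5,z)
C=lambda x,y,z:ray('scene',330+(x-390+.5)/6-.5,155+(y-360+.5)/6-.5,z)
D=lambda x,y,z:ray('scene',215+(x+.5)/6-.5,175+(y+.5)/6-.5,z)
p=lambda n,v:print(n,np.round(v[:2],1))
p('pocket',A(404.5,185.5,77.6));p('pL',A(318,185,77.6));p('pR',A(491,187,77.6))
for n,c in dict(TL=(258,100),TR=(550,105),BL=(253,258),BR=(547,262)).items():p(n,A(*c,77.6))
p('piv',A(279,185,93));p('knob',A(294,120,104))
p('knobS',D(262,270,104)) ;p('pktS',D(367,287,77.6)); p('pivS',D(285,325,93))
for n,c in dict(a=(95,423),b=(285,433),c=(285,481),d=(95,473),ctr=(190,452.5)).items():p('comb '+n,B(*c,40))
p('tabS top',C(566,405,76)); p('fl S l',C(502,483,40));p('fl S r',C(618,434,40))
```

```text
pocket [493.  119.1]
pL [492.9 158.5]
pR [492.6  79.7]
TL [531.8 186.3]
TR [530.4  53. ]
BL [459.4 187.6]
BR [458.5  54.1]
piv [491.1 175.3]
knob [519.1 168.3]
knobS [517.8 164.1]
pktS [492.2 117.2]
pivS [489.7 174.9]
comb a [ 520.8 -254.8]
comb b [ 516.7 -343.7]
comb c [ 494.1 -343.2]
comb d [ 497.3 -254.4]
comb ctr [ 507.2 -299.1]
tabS top [ 506.7 -304.5]
fl S l [ 512.8 -258.2]
fl S r [ 493.8 -344.8]
```

The top view shows the comb at (190,452) in the crop and the pocket at (404,186). In the world frame these are about (507,-300) and (493,119). The keeper knob is at about (518,166). I'll move above the comb.

```bash
python3 -m jog '[{"dx":0.0371,"dy":0.0258,"dz":-0.004,"wz":0.1291},{"dx":0.0371,"dy":0.0258,"dz":-0.004,"wz":0.1291},{"dx":0.0371,"dy":0.0258,"dz":-0.004,"wz":0.1291},{"dx":0.0371,"dy":0.0258,"dz":-0.004,"wz":0.1291},{"dx":0.0371,"dy":0.0258,"dz":-0.004,"wz":0.1291},{"dx":0.0371,"dy":0.0258,"dz":-0.004,"wz":0.1291},{"dx":0.0371,"dy":0.0258,"dz":-0.004,"wz":0.1291},{"dx":0.0371,"dy":0.0258,"dz":-0.004,"wz":0.1291},{"dx":0.0371,"dy":0.0258,"dz":-0.004,"wz":0.1291},{"dx":0.0371,"dy":0.0258,"dz":-0.004,"wz":0.1291}]' 15; python3 -m jog '[{},{},{}]'
python3 - <<'E'
from h import *
shot('scene','g0',(310,90,430,190),6); print(env.state()['qpos'])
E
```

```text
[-7.74612873e+01  1.83412726e+01  8.96885678e+01 -2.95438267e-03
  7.20431231e+01 -1.14505594e+00]invalid input
invalid input
```

View pics/g0.png

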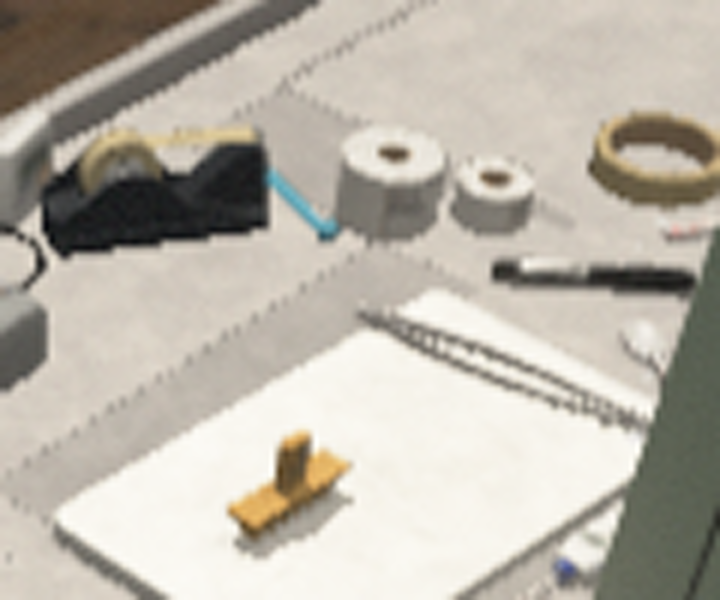

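The arm has not moved, because the rows probably need every field. I'll retry with full rows.

```bash
python3 -m jog '[{"dx":0.0371,"dy":0.0258,"dz":-0.004,"wx":0,"wy":0,"wz":0.1291,"grip":-1},{"dx":0.0371,"dy":0.0258,"dz":-0.004,"wx":0,"wy":0,"wz":0.1291,"grip":-1},{"dx":0.0371,"dy":0.0258,"dz":-0.004,"wx":0,"wy":0,"wz":0.1291,"grip":-1},{"dx":0.0371,"dy":0.0258,"dz":-0.004,"wx":0,"wy":0,"wz":0.1291,"grip":-1},{"dx":0.0371,"dy":0.0258,"dz":-0.004,"wx":0,"wy":0,"wz":0.1291,"grip":-1},{"dx":0.0371,"dy":0.0258,"dz":-0.004,"wx":0,"wy":0,"wz":0.1291,"grip":-1},{"dx":0.0371,"dy":0.0258,"dz":-0.004,"wx":0,"wy":0,"wz":0.1291,"grip":-1},{"dx":0.0371,"dy":0.0258,"dz":-0.004,"wx":0,"wy":0,"wz":0.1291,"grip":-1},{"dx":0.0371,"dy":0.0258,"dz":-0.004,"wx":0,"wy":0,"wz":0.1291,"grip":-1},{"dx":0.0371,"dy":0.0258,"dz":-0.004,"wx":0,"wy":0,"wz":0.1291,"grip":-1}]' 15; python3 -m jog '[{"dx":0,"dy":0,"dz":0,"wx":0,"wy":0,"wz":0,"grip":-1},{"dx":0,"dy":0,"dz":0,"wx":0,"wy":0,"wz":0,"grip":-1}]'
```

```text
time_s: 1.15
ee_pos: [508.2, -299.3, 173.6]
ee_rot: [-180.0, -0.0, 88.0]
force: [0.5, -0.6, 1.1]
gripper_width: 91.3
time_s: 1.35
ee_pos: [507.2, -299.9, 173.3]
ee_rot: [-179.9, -0.0, 87.7]
force: [-1.0, -0.4, 0.5]
gripper_width: 90.8
```

```bash
python3 -m jog '[{"dx":0,"dy":0,"dz":-0.02,"wx":0,"wy":0,"wz":0,"grip":-1},{"dx":0,"dy":0,"dz":-0.03,"wx":0,"wy":0,"wz":0,"grip":-1},{"dx":0,"dy":0,"dz":-0.03,"wx":0,"wy":0,"wz":0,"grip":-1},{"dx":0,"dy":0,"dz":-0.025,"wx":0,"wy":0,"wz":0,"grip":-1},{"dx":0,"dy":0,"dz":-0.015,"wx":0,"wy":0,"wz":0,"grip":-1},{"dx":0,"dy":0,"dz":-0.007,"wx":0,"wy":0,"wz":0,"grip":-1},{"dx":0,"dy":0,"dz":0,"wx":0,"wy":0,"wz":0,"grip":-1},{"dx":0,"dy":0,"dz":0,"wx":0,"wy":0,"wz":0,"grip":0.2},{"dx":0,"dy":0,"dz":0,"wx":0,"wy":0,"wz":0,"grip":0.4},{"dx":0,"dy":0,"dz":0,"wx":0,"wy":0,"wz":0,"grip":0.6}]' 15; python3 -m jog '[{"dx":0,"dy":0,"dz":0,"wx":0,"wy":0,"wz":0,"grip":0.7},{"dx":0,"dy":0,"dz":0,"wx":0,"wy":0,"wz":0,"grip":0.8},{"dx":0,"dy":0,"dz":0,"wx":0,"wy":0,"wz":0,"grip":1},{"dx":0,"dy":0,"dz":0,"wx":0,"wy":0,"wz":0,"grip":1},{"dx":0,"dy":0,"dz":0,"wx":0,"wy":0,"wz":0,"grip":1},{"dx":0,"dy":0,"dz":0,"wx":0,"wy":0,"wz":0,"grip":1}]'
```

```text
time_s: 2.35
ee_pos: [507.5, -301.1, 48.0]
ee_rot: [179.9, 0.1, 87.6]
force: [-0.4, 0.2, -0.0]
gripper_width: 70.1
time_s: 2.95
ee_pos: [507.0, -300.7, 46.9]
ee_rot: [180.0, -0.0, 87.7]
force: [-0.3, 0.9, 0.4]
gripper_width: 22.2
```

```bash
python3 -m jog '[{"dx":0,"dy":0,"dz":0,"wx":0,"wy":0,"wz":0,"grip":1},{"dx":0,"dy":0,"dz":0,"wx":0,"wy":0,"wz":0,"grip":1},{"dx":0,"dy":0,"dz":0,"wx":0,"wy":0,"wz":0,"grip":1},{"dx":0,"dy":0,"dz":0,"wx":0,"wy":0,"wz":0,"grip":1},{"dx":0,"dy":0,"dz":0,"wx":0,"wy":0,"wz":0,"grip":1}]' 20; python3 -m jog '[{"dx":0,"dy":0,"dz":0.01,"wx":0,"wy":0,"wz":0,"grip":1},{"dx":0,"dy":0,"dz":0.02,"wx":0,"wy":0,"wz":0,"grip":1},{"dx":0,"dy":0,"dz":0.03,"wx":0,"wy":0,"wz":0,"grip":1},{"dx":0,"dy":0,"dz":0.03,"wx":0,"wy":0,"wz":0,"grip":1},{"dx":0,"dy":0,"dz":0,"wx":0,"wy":0,"wz":0,"grip":1}]'
```

```text
time_s: 3.45
ee_pos: [507.0, -300.7, 46.9]
ee_rot: [180.0, 0.0, 87.7]
force: [0.3, -0.2, -0.5]
gripper_width: 10.0
time_s: 3.95
ee_pos: [509.5, -302.2, 141.9]
ee_rot: [179.5, 0.3, 87.6]
force: [0.7, -0.6, -1.7]
gripper_width: 9.9
```

```bash
python3 -m jog '[{"dx":-0.0014,"dy":0.02,"dz":0.015,"wx":0,"wy":0,"wz":0.0032,"grip":1},{"dx":-0.0014,"dy":0.04,"dz":0.015,"wx":0,"wy":0,"wz":0.0032,"grip":1},{"dx":-0.0014,"dy":0.048,"dz":0,"wx":0,"wy":0,"wz":0.0032,"grip":1},{"dx":-0.0014,"dy":0.048,"dz":0,"wx":0,"wy":0,"wz":0.0032,"grip":1},{"dx":-0.0014,"dy":0.048,"dz":0,"wx":0,"wy":0,"wz":0.0032,"grip":1},{"dx":-0.0014,"dy":0.048,"dz":0,"wx":0,"wy":0,"wz":0.0032,"grip":1},{"dx":-0.0014,"dy":0.048,"dz":0,"wx":0,"wy":0,"wz":0.0032,"grip":1},{"dx":-0.0014,"dy":0.048,"dz":0,"wx":0,"wy":0,"wz":0.0032,"grip":1},{"dx":-0.0014,"dy":0.042,"dz":0,"wx":0,"wy":0,"wz":0.0032,"grip":1},{"dx":-0.0014,"dy":0.03,"dz":0,"wx":0,"wy":0,"wz":0.0032,"grip":1}]'; python3 -m jog '[{"dx":0,"dy":0,"dz":0,"wx":0,"wy":0,"wz":0,"grip":1},{"dx":0,"dy":0,"dz":-0.02,"wx":0,"wy":0,"wz":0,"grip":1},{"dx":0,"dy":0,"dz":-0.02,"wx":0,"wy":0,"wz":0,"grip":1},{"dx":0,"dy":0,"dz":-0.005,"wx":0,"wy":0,"wz":0,"grip":1},{"dx":0,"dy":0,"dz":0,"wx":0,"wy":0,"wz":0,"grip":1},{"dx":0,"dy":0,"dz":0,"wx":0,"wy":0,"wz":0,"grip":1}]'
python3 - <<'E'
from h import *
R=lambda a,f:cv2.resize(a,None,fx=f,fy=f,interpolation=cv2.INTER_CUBIC)
s=env.grab_frame('scene')[:,:,::-1];t=env.grab_frame('top')[:,:,::-1]
cv2.imwrite('pics/p3.png',np.vstack([R(s[180:250,225:325],6),R(t[178:208,230:330],6)]))
E
```

```text
time_s: 4.95
ee_pos: [491.0, 122.3, 166.3]
ee_rot: [-179.9, -0.0, 89.6]
force: [1.0, -0.2, -2.7]
gripper_width: 9.8
time_s: 5.55
ee_pos: [493.3, 119.1, 122.5]
ee_rot: [180.0, -0.0, 89.5]
force: [0.1, 0.3, -2.6]
gripper_width: 10.2
```

View pics/p3.png

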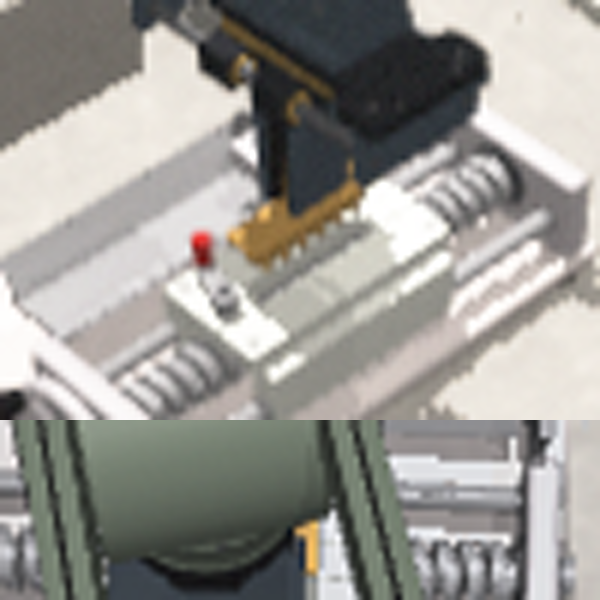

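```bash
python3 - <<'E'
from h import *
f=lambda X:[round((a-o+.5)*6-.5,1) for a,o in zip(pix('scene',X),(225,180))]
for c in(117.2,119.1,121):
    print(c,'right near top/bot',f((481,c-44,115.6)),f((481,c-44,110.6)),'left near',f((481,c+44,115.6)),f((481,c+44,110.6)),'left far',f((505,c+44,115.6)))
    print('  tooth + near bottom',f((488,c+32,91.6)), 'tooth -',f((488,c-32,91.6)))
E
python3 - <<'E'
import cv2
a=cv2.imread('pics/p3.png')[150:290,200:400];cv2.imwrite('pics/p4.png',cv2.resize(a,None,fx=4,fy=4,interpolation=cv2.INTER_CUBIC))
E
```

```text
117.2 right near top/bot [np.float64(384.0), np.float64(170.9)] [np.float64(384.0), np.float64(178.2)] left near [np.float64(256.1), np.float64(257.1)] [np.float64(256.4), np.float64(264.4)] left far [np.float64(222.8), np.float64(232.9)]
  tooth + near bottom [np.float64(265.7), np.float64(272.8)] tooth - [np.float64(357.6), np.float64(210.4)]
119.1 right near top/bot [np.float64(381.4), np.float64(172.7)] [np.float64(381.4), np.float64(180.0)] left near [np.float64(253.2), np.float64(259.0)] [np.float64(253.5), np.float64(266.3)] left far [np.float64(219.9), np.float64(234.8)]
  tooth + near bottom [np.float64(262.9), np.float64(274.7)] tooth - [np.float64(354.9), np.float64(212.2)]
121 right near top/bot [np.float64(378.7), np.float64(174.5)] [np.float64(378.7), np.float64(181.8)] left near [np.float64(250.3), np.float64(260.9)] [np.float64(250.7), np.float64(268.3)] left far [np.float64(217.0), np.float64(236.7)]
  tooth + near bottom [np.float64(260.1), np.float64(276.6)] tooth - [np.float64(352.3), np.float64(214.1)]
```

View pics/p4.png

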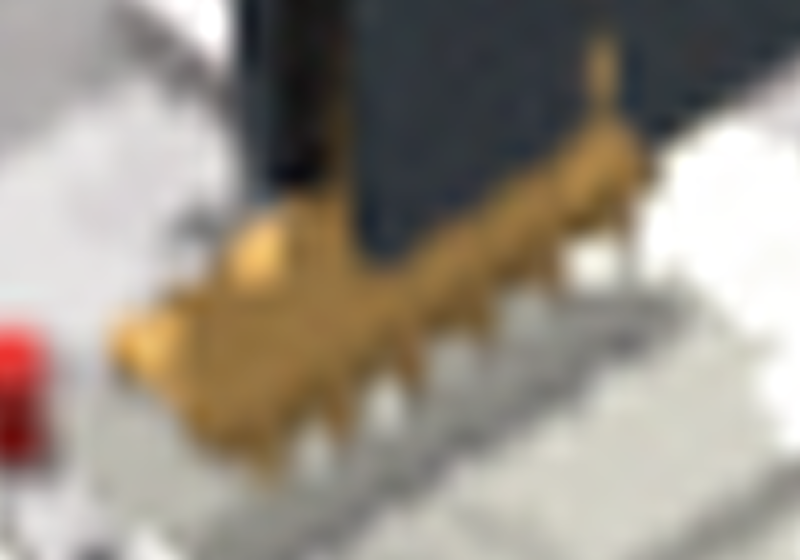

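```bash
python3 - <<'E'
from h import *
for u in(316,318,320):print(ray('top',230+(u+.5)/6-.5,178+(130+.5)/6-.5,115.6)+[0,44,0])
for u,v in((303,105),(318,105),(303,155),(318,155)):print(u,v,ray('top',230+(u+.5)/6-.5,178+(v+.5)/6-.5,115.6))
E
python3 - <<'E'
import cv2
a=cv2.imread('pics/p3.png')
b=cv2.resize(a[520:600,270:350],None,fx=5,fy=5,interpolation=cv2.INTER_CUBIC);c=cv2.resize(a[150:230,320:400],None,fx=5,fy=5,interpolation=cv2.INTER_NEAREST)
import numpy as np;cv2.imwrite('pics/p5.png',np.hstack([b,c]))
E
```

```text
[492.26398066 121.78726939 115.6       ]
[492.27009691 120.90105477 115.6       ]
[492.27621318 120.01483801 115.6       ]
303 105 [503.38475806  83.61897046 115.6       ]
318 105 [503.43076817  76.96699983 115.6       ]
303 155 [481.08184413  83.47637008 115.6       ]
318 155 [481.12757745  76.83521696 115.6       ]
```

View pics/p5.png

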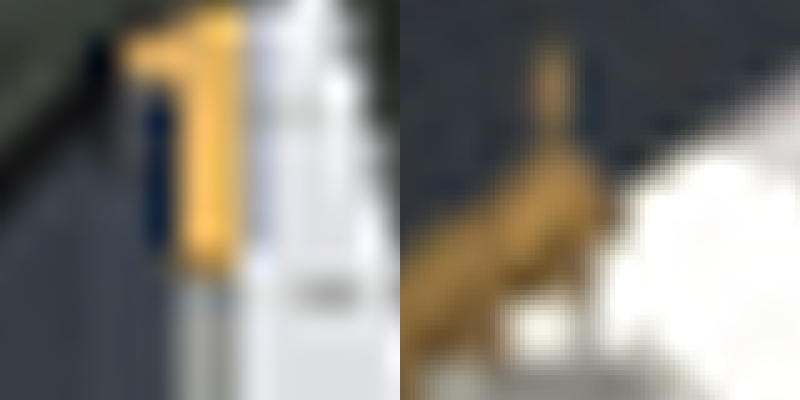

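The comb is 1.6 mm too far in +y relative to the pocket: its flange end is at about 120.7-44 in the top view, and the original grasp offset agrees. x is centred. I'll shift and lower gently.

```bash
python3 -m jog '[{"dx":0,"dy":-0.0016,"dz":-0.005,"wx":0,"wy":0,"wz":0,"grip":1},{"dx":0,"dy":0,"dz":-0.007,"wx":0,"wy":0,"wz":0,"grip":1},{"dx":0,"dy":0,"dz":0,"wx":0,"wy":0,"wz":0,"grip":1},{"dx":0,"dy":0,"dz":-0.002,"wx":0,"wy":0,"wz":0,"grip":1},{"dx":0,"dy":0,"dz":-0.001,"wx":0,"wy":0,"wz":0,"grip":1},{"dx":0,"dy":0,"dz":-0.001,"wx":0,"wy":0,"wz":0,"grip":1},{"dx":0,"dy":0,"dz":0,"wx":0,"wy":0,"wz":0,"grip":1}]'; python3 -m jog '[{"dx":0,"dy":0,"dz":-0.0015,"wx":0,"wy":0,"wz":0,"grip":1},{"dx":0,"dy":0,"dz":-0.0015,"wx":0,"wy":0,"wz":0,"grip":1},{"dx":0,"dy":0,"dz":0,"wx":0,"wy":0,"wz":0,"grip":1}]'
```

```text
time_s: 6.35
ee_pos: [493.0, 117.7, 105.9]
ee_rot: [-180.0, 0.0, 89.5]
force: [0.4, -0.3, -2.7]
gripper_width: 9.9
time_s: 6.65
ee_pos: [492.8, 117.7, 102.8]
ee_rot: [-180.0, 0.0, 89.5]
force: [1.1, -0.7, -2.6]
gripper_width: 10.0
```

The teeth are in the slot and there is no contact force. I'll lower to near the crests.

```bash
python3 -m jog '[{"dx":0,"dy":0,"dz":-0.002,"wx":0,"wy":0,"wz":0,"grip":1},{"dx":0,"dy":0,"dz":-0.002,"wx":0,"wy":0,"wz":0,"grip":1},{"dx":0,"dy":0,"dz":0,"wx":0,"wy":0,"wz":0,"grip":1}]'; python3 -m jog '[{"dx":0,"dy":0,"dz":-0.0015,"wx":0,"wy":0,"wz":0,"grip":1},{"dx":0,"dy":0,"dz":-0.0015,"wx":0,"wy":0,"wz":0,"grip":1},{"dx":0,"dy":0,"dz":0,"wx":0,"wy":0,"wz":0,"grip":1}]';python3 -m jog '[{"dx":0,"dy":0,"dz":-0.001,"wx":0,"wy":0,"wz":0,"grip":1},{"dx":0,"dy":0,"dz":-0.001,"wx":0,"wy":0,"wz":0,"grip":1},{"dx":0,"dy":0,"dz":0,"wx":0,"wy":0,"wz":0,"grip":1}]'
```

```text
time_s: 6.95
ee_pos: [492.7, 117.7, 98.6]
ee_rot: [-180.0, 0.0, 89.5]
force: [0.9, -0.1, -1.9]
gripper_width: 9.7
time_s: 7.25
ee_pos: [492.8, 117.7, 95.7]
ee_rot: [-180.0, 0.0, 89.5]
force: [0.0, 0.5, -2.2]
gripper_width: 10.1
time_s: 7.55
ee_pos: [493.1, 117.7, 94.0]
ee_rot: [180.0, -0.0, 89.5]
force: [-0.1, 0.3, -1.5]
gripper_width: 9.8
```

```bash
python3 -m jog '[{"dx":0,"dy":0,"dz":-0.0005,"wx":0,"wy":0,"wz":0,"grip":1},{"dx":0,"dy":0,"dz":-0.0003,"wx":0,"wy":0,"wz":0,"grip":1},{"dx":0,"dy":0,"dz":0,"wx":0,"wy":0,"wz":0,"grip":1}]'
python3 - <<'E'
from h import *
t=cv2.imread('pics/t0_full.png').astype(int).sum(2)
for r in range(196,206):print(r,t[r,250:284])
for u in (250,283):print(u,ray('top',u,201,63))
E
```

```text
time_s: 7.85
ee_pos: [493.1, 117.7, 93.7]
ee_rot: [180.0, -0.0, 89.5]
force: [-0.9, -0.5, 3.6]
gripper_width: 10.0
196 [448 668 672 668 674 672 673 672 671 673 671 672 673 672 672 674 672 672
 672 672 671 671 672 671 672 670 671 670 669 669 669 668 666 666]
197 [563 588 595 495 587 610 645 654 663 669 674 679 681 683 682 682 682 683
 681 681 679 681 680 680 679 678 678 675 675 675 674 668 667 665]
198 [673 684 602 253 188 245 248 220 198 210 227 230 165 170 227 225 189 204
 251 273 267 303 264 295 311 318 361 397 415 433 442 440 588 605]
199 [670 678 604 321 215 255 327 354 242 199 326 330 197 180 348 291 272 209
 264 280 282 209 185 280 282 159 169 284 271 276 180 441 675 672]
200 [672 677 593 453 274 380 615 648 327 145 616 619 357 222 411 345 330 256
 257 333 424 295 158 336 343 242 194 409 342 305 210 421 675 669]
201 [671 678 496 525 456 294 562 604 454 211 573 613 360 355 507 620 591 459
 382 621 640 546 218 626 646 491 323 524 634 568 371 415 674 668]
202 [668 675 493 434 396 244 466 497 289 256 479 497 375 320 430 498 502 393
 236 493 533 396 265 516 537 480 349 463 545 542 391 416 672 670]
203 [649 654 564 586 559 438 506 524 388 367 484 425 408 381 404 463 438 327
 275 355 466 314 305 512 475 438 360 326 458 531 366 437 666 667]
204 [666 669 671 675 678 681 681 681 685 687 684 684 687 687 685 683 685 689
 690 689 687 688 687 682 681 683 687 632 620 614 577 660 653 642]
205 [665 665 665 666 666 667 668 667 667 668 668 668 669 669 668 668 669 669
 669 669 669 669 669 668 668 667 670 671 671 672 672 669 666 666]
250 [492.9379243  166.32716992  63.        ]
283 [493.56587038  75.25662658  63.        ]
```

Contact is felt at z=93.7 (riding on the crests). By eye in the slot, the grooves are about 4.7 mm to the comb's +y side, so I'll slide +y in small steps with a light touch.

```bash
python3 -m jog '[{"dx":0,"dy":0.001,"dz":0,"wx":0,"wy":0,"wz":0,"grip":1},{"dx":0,"dy":0.001,"dz":0,"wx":0,"wy":0,"wz":0,"grip":1},{"dx":0,"dy":0,"dz":0,"wx":0,"wy":0,"wz":0,"grip":1}]'; python3 -m jog '[{"dx":0,"dy":0.001,"dz":0,"wx":0,"wy":0,"wz":0,"grip":1},{"dx":0,"dy":0,"dz":0,"wx":0,"wy":0,"wz":0,"grip":1}]';python3 -m jog '[{"dx":0,"dy":0.0007,"dz":0,"wx":0,"wy":0,"wz":0,"grip":1},{"dx":0,"dy":0,"dz":0,"wx":0,"wy":0,"wz":0,"grip":1}]'
```

```text
time_s: 8.15
ee_pos: [493.4, 118.9, 93.7]
ee_rot: [179.9, 0.1, 89.5]
force: [-1.0, -3.7, 4.7]
gripper_width: 9.7
time_s: 8.35
ee_pos: [493.4, 120.0, 93.6]
ee_rot: [179.9, 0.1, 89.5]
force: [-0.5, -4.7, 5.2]
gripper_width: 9.8
time_s: 8.55
ee_pos: [493.5, 120.5, 93.6]
ee_rot: [179.9, 0.1, 89.5]
force: [-1.1, -5.2, 5.5]
gripper_width: 9.9
```

```bash
for i in 1; do python3 -m jog '[{"dx":0,"dy":0.0007,"dz":0,"wx":0,"wy":0,"wz":0,"grip":1},{"dx":0,"dy":0,"dz":0,"wx":0,"wy":0,"wz":0,"grip":1}]'; done; python3 -m jog '[{"dx":0,"dy":0.0007,"dz":0,"wx":0,"wy":0,"wz":0,"grip":1},{"dx":0,"dy":0,"dz":0,"wx":0,"wy":0,"wz":0,"grip":1}]'
```

```text
time_s: 8.75
ee_pos: [493.5, 121.3, 93.6]
ee_rot: [179.9, 0.1, 89.5]
force: [-1.2, -4.9, 4.9]
gripper_width: 9.8
time_s: 8.95
ee_pos: [493.3, 122.8, 93.1]
ee_rot: [180.0, -0.0, 89.5]
force: [0.4, -1.0, -1.3]
gripper_width: 10.3
```

```bash
python3 -m jog '[{"dx":0,"dy":0.0006,"dz":0,"wx":0,"wy":0,"wz":0,"grip":1},{"dx":0,"dy":0,"dz":0,"wx":0,"wy":0,"wz":0,"grip":1}]'
```

```text
time_s: 9.15
ee_pos: [492.8, 123.7, 92.6]
ee_rot: [-180.0, -0.0, 89.5]
force: [1.1, -0.8, -2.2]
gripper_width: 9.7
```

The up-force vanished and z dropped to 92.6, so the teeth are in the groove mouths. I'll lower gently.

```bash
python3 -m jog '[{"dx":0,"dy":0,"dz":-0.0005,"wx":0,"wy":0,"wz":0,"grip":1},{"dx":0,"dy":0,"dz":-0.0005,"wx":0,"wy":0,"wz":0,"grip":1},{"dx":0,"dy":0,"dz":0,"wx":0,"wy":0,"wz":0,"grip":1}]'; python3 -m jog '[{"dx":0,"dy":0,"dz":-0.0005,"wx":0,"wy":0,"wz":0,"grip":1},{"dx":0,"dy":0,"dz":-0.0005,"wx":0,"wy":0,"wz":0,"grip":1},{"dx":0,"dy":0,"dz":0,"wx":0,"wy":0,"wz":0,"grip":1}]'
```

```text
time_s: 9.45
ee_pos: [492.6, 123.6, 91.8]
ee_rot: [-179.9, -0.0, 89.5]
force: [0.4, -0.5, -1.5]
gripper_width: 10.1
time_s: 9.75
ee_pos: [492.9, 123.5, 91.1]
ee_rot: [-180.0, -0.0, 89.5]
force: [0.2, -0.1, -1.6]
gripper_width: 10.0
```

```bash
python3 -m jog '[{"dx":0,"dy":0,"dz":-0.0005,"wx":0,"wy":0,"wz":0,"grip":1},{"dx":0,"dy":0,"dz":-0.0005,"wx":0,"wy":0,"wz":0,"grip":1},{"dx":0,"dy":0,"dz":0,"wx":0,"wy":0,"wz":0,"grip":1}]'
```

```text
time_s: 10.05
ee_pos: [492.9, 123.4, 90.1]
ee_rot: [-180.0, 0.0, 89.5]
force: [1.1, -0.0, -2.7]
gripper_width: 9.9
```

Going smoothly. Next is down to the flange seat (expected z≈89.5).

```bash
python3 -m jog '[{"dx":0,"dy":0,"dz":-0.0005,"wx":0,"wy":0,"wz":0,"grip":1},{"dx":0,"dy":0,"dz":0,"wx":0,"wy":0,"wz":0,"grip":1}]'; python3 -m jog '[{"dx":0,"dy":0,"dz":-0.0005,"wx":0,"wy":0,"wz":0,"grip":1},{"dx":0,"dy":0,"dz":-0.0003,"wx":0,"wy":0,"wz":0,"grip":1},{"dx":0,"dy":0,"dz":0,"wx":0,"wy":0,"wz":0,"grip":1}]'
```

```text
time_s: 10.25
ee_pos: [493.0, 123.4, 89.6]
ee_rot: [180.0, 0.0, 89.5]
force: [0.3, 0.5, -1.7]
gripper_width: 9.9
time_s: 10.55
ee_pos: [493.1, 123.4, 89.5]
ee_rot: [180.0, -0.0, 89.5]
force: [-1.3, -1.7, 5.2]
gripper_width: 9.8
```

```bash
python3 -m jog '[{"dx":0,"dy":0,"dz":-0.0005,"wx":0,"wy":0,"wz":0,"grip":1},{"dx":0,"dy":0,"dz":0,"wx":0,"wy":0,"wz":0,"grip":1}]'; python3 -m jog '[{"dx":0,"dy":0,"dz":0,"wx":0,"wy":0,"wz":0,"grip":0.8},{"dx":0,"dy":0,"dz":0,"wx":0,"wy":0,"wz":0,"grip":0.5},{"dx":0,"dy":0,"dz":0,"wx":0,"wy":0,"wz":0,"grip":0.2},{"dx":0,"dy":0,"dz":0,"wx":0,"wy":0,"wz":0,"grip":0.2},{"dx":0,"dy":0,"dz":0,"wx":0,"wy":0,"wz":0,"grip":0.2}]'; python3 -m jog '[{"dx":0,"dy":0,"dz":0.02,"wx":0,"wy":0,"wz":0,"grip":0.2},{"dx":0,"dy":0,"dz":0.04,"wx":0,"wy":0,"wz":0,"grip":0.2},{"dx":0,"dy":0,"dz":0.04,"wx":0,"wy":0,"wz":0,"grip":0.2},{"dx":-0.03,"dy":-0.04,"dz":0,"wx":0,"wy":0,"wz":0,"grip":0.2},{"dx":-0.03,"dy":-0.04,"dz":0,"wx":0,"wy":0,"wz":0,"grip":0.2},{"dx":-0.03,"dy":-0.04,"dz":0,"wx":0,"wy":0,"wz":0,"grip":0.2},{"dx":0,"dy":0,"dz":0,"wx":0,"wy":0,"wz":0,"grip":0.2}]'
python3 - <<'E'
from h import *
R=lambda a,f:cv2.resize(a,None,fx=f,fy=f,interpolation=cv2.INTER_CUBIC)
s=env.grab_frame('scene')[:,:,::-1];t=env.grab_frame('top')[:,:,::-1]
cv2.imwrite('pics/p6.png',np.vstack([R(s[195:245,225:325],6),R(t[178:218,230:330],6)]))
E
```

```text
time_s: 10.75
ee_pos: [493.0, 123.4, 89.5]
ee_rot: [180.0, -0.0, 89.5]
force: [-3.6, -1.1, 8.1]
gripper_width: 9.4
time_s: 11.25
ee_pos: [493.0, 123.4, 88.1]
ee_rot: [-180.0, 0.0, 89.5]
force: [-0.1, 0.5, 1.1]
gripper_width: 36.5
time_s: 11.95
ee_pos: [399.0, 0.3, 188.1]
ee_rot: [-179.8, 0.1, 89.2]
force: [-0.0, -0.3, -0.1]
gripper_width: 36.3
```

View pics/p6.png

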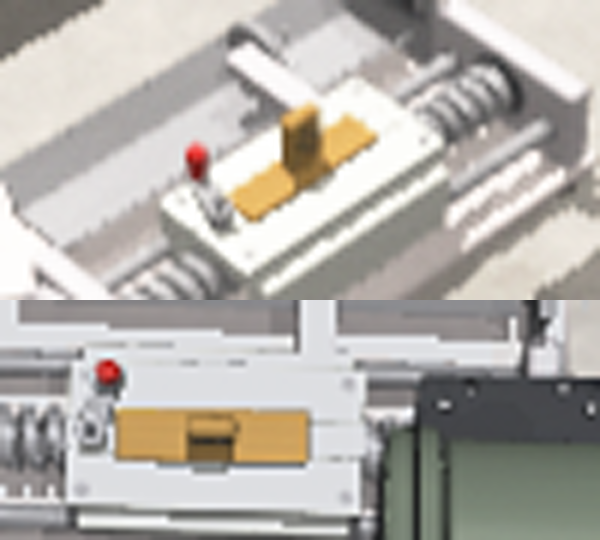

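The comb is seated with its flange flat on the carriage. The knob is at (109,373) and the pivot at (93,430) in the lower (top-view) part. Now I'll work out the keeper geometry.

Run:
```python
from h import *
A=lambda x,y,z:ray('top',230+(x+.5)/6-.5,178+(y-300+.5)/6-.5,z).round(1)
S=lambda x,y,z:ray('scene',225+(x+.5)/6-.5,195+(y+.5)/6-.5,z).round(1)
print('knob',A(109,373,105),S(198,153,105),'piv',A(93,430,93.6),S(220,213,93.6),'flange',A(213,436,82.6),A(117,435,82.6),A(309,436,82.6))
```

```text
knob [518.5 170.4 105. ] [516.8 167.6 105. ] piv [494.1 178.   93.6] [486.9 180.8  93.6] flange [493.1 124.2  82.6] [493.2 167.8  82.6] [493.4  80.7  82.6]
```

```bash
python3 -m jog '[{"dx":0.023,"dy":0.0341,"dz":0,"wx":0,"wy":0,"wz":0,"grip":0.2},{"dx":0.023,"dy":0.0341,"dz":0,"wx":0,"wy":0,"wz":0,"grip":0.2},{"dx":0.023,"dy":0.0341,"dz":0,"wx":0,"wy":0,"wz":0,"grip":0.2},{"dx":0.023,"dy":0.0341,"dz":0,"wx":0,"wy":0,"wz":0,"grip":0.2},{"dx":0.023,"dy":0.0341,"dz":0,"wx":0,"wy":0,"wz":0,"grip":0.2},{"dx":0,"dy":0,"dz":-0.02,"wx":0,"wy":0,"wz":0,"grip":0.2},{"dx":0,"dy":0,"dz":-0.03,"wx":0,"wy":0,"wz":0,"grip":0.2},{"dx":0,"dy":0,"dz":-0.015,"wx":0,"wy":0,"wz":0,"grip":0.2},{"dx":0,"dy":0,"dz":0,"wx":0,"wy":0,"wz":0,"grip":0.2},{"dx":0,"dy":0,"dz":0,"wx":0,"wy":0,"wz":0,"grip":0.2}]'
python3 - <<'E'
from h import *
R=lambda a,f:cv2.resize(a,None,fx=f,fy=f,interpolation=cv2.INTER_CUBIC)
s=env.grab_frame('scene')[:,:,::-1]
cv2.imwrite('pics/p7.png',R(s[180:245,225:325],7)); print([round(float((a-o)*7)) for a,o in zip(pix('scene',(518,170.5,106)),(225,180))])
E
```

```text
time_s: 13.05
ee_pos: [518.7, 175.1, 123.3]
ee_rot: [180.0, -0.0, 89.6]
force: [1.2, -0.8, 0.3]
gripper_width: 36.5
[221, 281]
```

View pics/p7.png

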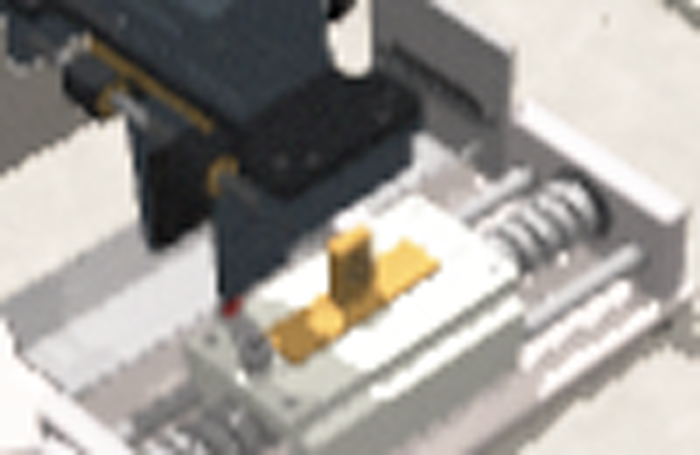

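```bash
python3 -m jog '[{"dx":0,"dy":0,"dz":-0.012,"wx":0,"wy":0,"wz":0,"grip":0.2},{"dx":0,"dy":0,"dz":-0.009,"wx":0,"wy":0,"wz":0,"grip":0.2},{"dx":0,"dy":0,"dz":-0.004,"wx":0,"wy":0,"wz":0,"grip":0.2},{"dx":0,"dy":0,"dz":0,"wx":0,"wy":0,"wz":0,"grip":0.2},{"dx":0,"dy":0,"dz":0,"wx":0,"wy":0,"wz":0,"grip":0.5},{"dx":0,"dy":0,"dz":0,"wx":0,"wy":0,"wz":0,"grip":0.6},{"dx":0,"dy":0,"dz":0,"wx":0,"wy":0,"wz":0,"grip":0.6}]' 5; python3 -m jog '[{"dx":0,"dy":0,"dz":0,"wx":0,"wy":0,"wz":0,"grip":0.7},{"dx":0,"dy":0,"dz":0,"wx":0,"wy":0,"wz":0,"grip":0.9},{"dx":0,"dy":0,"dz":0,"wx":0,"wy":0,"wz":0,"grip":0.9},{"dx":0,"dy":0,"dz":0,"wx":0,"wy":0,"wz":0,"grip":0.9}]'
```

```text
time_s: 13.8
ee_pos: [518.3, 173.9, 98.7]
ee_rot: [180.0, -0.0, 89.5]
force: [1.4, -0.3, -0.4]
gripper_width: 18.5
time_s: 14.2
ee_pos: [518.8, 173.9, 98.7]
ee_rot: [179.9, -0.0, 89.5]
force: [3.1, -0.8, -1.2]
gripper_width: 10.3
```

```bash
python3 -m jog '[{"dx":-0.001,"dy":-0.0027,"dz":0,"wx":0,"wy":0,"wz":0,"grip":0.9},{"dx":-0.0014,"dy":-0.0027,"dz":0,"wx":0,"wy":0,"wz":0,"grip":0.9},{"dx":0,"dy":0,"dz":0,"wx":0,"wy":0,"wz":0,"grip":0.9}]'; python3 -m jog '[{"dx":-0.002,"dy":-0.0027,"dz":0,"wx":0,"wy":0,"wz":0,"grip":0.9},{"dx":-0.0022,"dy":-0.0027,"dz":0,"wx":0,"wy":0,"wz":0,"grip":0.9},{"dx":0,"dy":0,"dz":0,"wx":0,"wy":0,"wz":0,"grip":0.9}]'
```

```text
time_s: 14.5
ee_pos: [516.4, 167.9, 98.7]
ee_rot: [179.9, 0.0, 89.5]
force: [5.2, -1.6, -0.3]
gripper_width: 9.9
time_s: 14.8
ee_pos: [512.2, 162.1, 98.7]
ee_rot: [179.9, 0.1, 89.5]
force: [5.4, -2.4, -0.0]
gripper_width: 10.0
```

```bash
python3 -m jog '[{"dx":-0.0027,"dy":-0.002,"dz":0,"wx":0,"wy":0,"wz":0,"grip":0.9},{"dx":-0.0027,"dy":-0.0015,"dz":0,"wx":0,"wy":0,"wz":0,"grip":0.9},{"dx":0,"dy":0,"dz":0,"wx":0,"wy":0,"wz":0,"grip":0.9}]'; python3 -m jog '[{"dx":-0.003,"dy":-0.001,"dz":0,"wx":0,"wy":0,"wz":0,"grip":0.9},{"dx":-0.0032,"dy":-0.001,"dz":0,"wx":0,"wy":0,"wz":0,"grip":0.9},{"dx":0,"dy":0,"dz":0,"wx":0,"wy":0,"wz":0,"grip":0.9}]'
```

```text
time_s: 15.1
ee_pos: [506.1, 158.6, 98.6]
ee_rot: [180.0, 0.1, 89.5]
force: [3.3, -2.1, -0.6]
gripper_width: 10.2
time_s: 15.4
ee_pos: [499.2, 156.8, 98.5]
ee_rot: [-179.9, 0.1, 89.5]
force: [2.1, -4.2, 2.0]
gripper_width: 10.1
```

```bash
python3 -m jog '[{"dx":-0.0025,"dy":0,"dz":0,"wx":0,"wy":0,"wz":0,"grip":0.9},{"dx":-0.002,"dy":0,"dz":0,"wx":0,"wy":0,"wz":0,"grip":0.9},{"dx":0,"dy":0,"dz":0,"wx":0,"wy":0,"wz":0,"grip":0.9}]'; python3 -m jog '[{"dx":-0.001,"dy":0,"dz":0,"wx":0,"wy":0,"wz":0,"grip":0.9},{"dx":0,"dy":0,"dz":0,"wx":0,"wy":0,"wz":0,"grip":0.9}]';python3 -m jog '[{"dx":-0.0007,"dy":0,"dz":0,"wx":0,"wy":0,"wz":0,"grip":0.9},{"dx":0,"dy":0,"dz":0,"wx":0,"wy":0,"wz":0,"grip":0.9}]'
```

```text
time_s: 15.7
ee_pos: [494.5, 157.3, 98.4]
ee_rot: [-179.9, 0.0, 89.5]
force: [1.7, -3.6, 2.4]
gripper_width: 10.0
time_s: 15.9
ee_pos: [493.9, 157.4, 98.4]
ee_rot: [-180.0, 0.0, 89.5]
force: [0.5, -5.8, 2.7]
gripper_width: 9.4
time_s: 16.1
ee_pos: [493.5, 157.5, 98.4]
ee_rot: [-180.0, 0.0, 89.5]
force: [1.2, -5.0, 3.3]
gripper_width: 9.6
```

```bash
python3 -m jog '[{"dx":-0.0007,"dy":0.001,"dz":0,"wx":0,"wy":0,"wz":0,"grip":0.9},{"dx":0,"dy":0,"dz":0,"wx":0,"wy":0,"wz":0,"grip":0.9}]'; python3 -m jog '[{"dx":-0.0006,"dy":0,"dz":0,"wx":0,"wy":0,"wz":0,"grip":0.9},{"dx":0,"dy":0,"dz":0,"wx":0,"wy":0,"wz":0,"grip":0.9}]'
```

```text
time_s: 16.3
ee_pos: [493.4, 158.1, 98.3]
ee_rot: [179.9, 0.1, 89.5]
force: [3.4, -6.0, 1.2]
gripper_width: 9.7
time_s: 16.5
ee_pos: [493.4, 158.1, 98.4]
ee_rot: [179.9, 0.1, 89.5]
force: [3.7, -7.1, 0.9]
gripper_width: 9.9
```

The knob stopped at x=493.4 with rising force, so it is at the end stop. I'll let go and retreat.

```bash
python3 -m jog '[{"dx":0,"dy":0,"dz":0,"wx":0,"wy":0,"wz":0,"grip":0.7},{"dx":0.0008,"dy":0,"dz":0,"wx":0,"wy":0,"wz":0,"grip":0.5},{"dx":0,"dy":0,"dz":0,"wx":0,"wy":0,"wz":0,"grip":0.4},{"dx":0,"dy":0,"dz":0,"wx":0,"wy":0,"wz":0,"grip":0.4},{"dx":0,"dy":0,"dz":0,"wx":0,"wy":0,"wz":0,"grip":0.4}]'; python3 -m jog '[{"dx":0,"dy":0,"dz":0.01,"wx":0,"wy":0,"wz":0,"grip":0.4},{"dx":0,"dy":0,"dz":0.04,"wx":0,"wy":0,"wz":0,"grip":0.4},{"dx":0,"dy":0,"dz":0.04,"wx":0,"wy":0,"wz":0,"grip":0.4},{"dx":-0.03,"dy":-0.04,"dz":0,"wx":0,"wy":0,"wz":0,"grip":0.4},{"dx":-0.03,"dy":-0.04,"dz":0,"wx":0,"wy":0,"wz":0,"grip":0.4},{"dx":-0.03,"dy":-0.04,"dz":0,"wx":0,"wy":0,"wz":0,"grip":0.4},{"dx":-0.02,"dy":-0.04,"dz":0,"wx":0,"wy":0,"wz":0,"grip":0.4},{"dx":0,"dy":0,"dz":0,"wx":0,"wy":0,"wz":0,"grip":0.4}]'
python3 - <<'E'
from h import *
R=lambda a,f:cv2.resize(a,None,fx=f,fy=f,interpolation=cv2.INTER_CUBIC)
s=env.grab_frame('scene')[:,:,::-1];t=env.grab_frame('top')[:,:,::-1]
cv2.imwrite('pics/p8.png',np.vstack([R(s[195:245,225:325],6),R(t[178:218,230:330],6)]))
E
```

```text
time_s: 17.0
ee_pos: [492.8, 158.9, 98.2]
ee_rot: [-180.0, -0.0, 89.5]
force: [0.6, -0.2, -0.2]
gripper_width: 27.5
time_s: 17.8
ee_pos: [380.4, -4.4, 189.1]
ee_rot: [-180.0, 0.1, 89.2]
force: [0.1, 0.6, -0.3]
gripper_width: 27.6
```

View pics/p8.png

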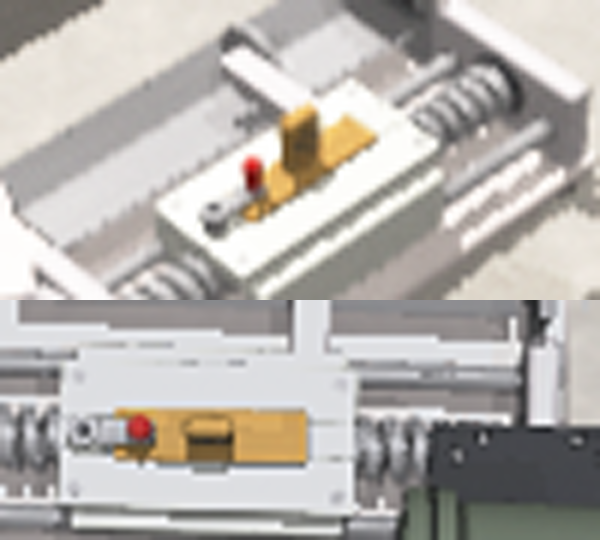

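Run:
```python
from h import *
A=lambda x,y,z:ray('top',230+(x+.5)/6-.5,178+(y-300+.5)/6-.5,z).round(1)
print('knob',A(140,429,106),'piv',A(85,432,93.6),'flange ctr',A(212,436,82.6))
print(env.state()['force'],env.state()['time_s'])
env.job_done()
```

```text
knob [493.3 156.2 106. ] piv [493.2 181.6  93.6] flange ctr [493.1 124.7  82.6]
[ 1.16199534  0.25388074 -0.60195439] 17.9
the job is handed in; nothing more can be done
```

The comb is back on the turner and locked under the keeper. I handed the job in at 17.9 s.

- **Comb into the thread:** I set the comb teeth down into the carriage pocket and lowered it until the teeth rested on the screw's crests, with about 5 N of contact. I then eased it and the carriage about 5 mm towards +y until the teeth dropped in.
- **Seating:** The comb went down to the expected seat (tool height 89.5 mm). I pressed it gently with about 8 N, and it came to rest with no height left to go.
- **Keeper:** I gripped the red knob lightly and swung it to its end stop, where it stopped moving as the force rose. Then I released it and backed the arm away.

The last pictures show the flange flat on the carriage and the keeper over it. The knob is in line with the pivot (x 493.3 against 493.2 mm, 25.4 mm from it). The gripper is clear with about zero force. I saw no sign that anything else was touched.

- **Refused move:** The first move command was rejected because its rows were incomplete, and nothing moved.
- **Camera disagreement:** The two cameras differed by about 2 mm in y, and one flange end looked too short in the scene view. I relied on the top camera for position, and the comb went in without extra force.

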